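Take the border block from its case and set it on the rest

TASK

Swing the lid of the wooden block case up past its balance point so that it stays open by itself, then lift out the long rectangular printing block and set it down, without dropping it, on the narrow raised wooden rest: face down and level, centred on the rest and in line with it. Leave the round block in the case and the lid standing open, and do not disturb the small square block and the amber jar standing between them.

Things in the scene. Friction and masses are not known exactly. Their poses are not given: they have to be found in the camera images.
- case: Heavy wooden clamshell case, immovable. Base tray 130 (x) by 200 (y) by 50 mm high; walls, floor and middle divider (along x at y = 0, as high as the walls) 6 mm thick: two equal compartments, each holding one block, either way round. Origin: centre of underside, on the table; +x from the front (tongue side) to the hinge at the back, y along the hinge, z up. Closed with lid: 86.5 mm high.
- lid (a joint): Lid angle, rad: 0 closed, grows as the front edge goes up and back; stop at 1.85. The lid is a hollow wooden tray 130 by 200 by 36 mm, 6 mm thick, 0.3 kg, on a nearly frictionless hinge: let go below about 1.22 (balance) it falls shut, beyond that it falls open to its stop and stays. Standing open, its tongue reaches 220 mm above the table.
- lid_tongue (a point): Grip point on the lid's pull tongue, a dark bar 18 mm wide (y, along the hinge), 12 mm thick (z), sticking 44 mm out of the middle of the lid's front edge. It lies on the bar's centre line 29 mm from that edge; lid closed, 65.5 mm above the table. In lid axes (x from tongue to hinge, z out of the lid's top) it is 159 mm before and 15 mm above the hinge. The bar can turn between pinching pads.
- lid_hinge (a point): Middle of the lid's hinge line, on the back top edge of the case, 50.5 mm above the table and 65 mm behind the case's origin. Axes as the lid's; the hinge line is its y.
- border_block: The long rectangular printing block to be moved, dark wood, about 0.2 kg: body 86 (x) by 50 (y) by 25 mm high, with a straight grip fin on top, 56 (x) by 18 (y) mm, from 25 to 65 mm height. Origin: centre of its flat printing face (underside); z up. Starts lying face down on the floor of one compartment, 6 mm above the table, its long side roughly along the case's x. Its two ends are alike.
- round_block: The round printing block in the other compartment, to be left there: dark wood disc, 62 mm across, 25 mm high, with a round knob 26 mm across up to 65 mm. Origin: centre of its underside.
- rest: Narrow raised rest of light wood, does not move: an upright bar 110 (x) by 30 (y) mm, its flat top 60 mm above the table, on a foot plate 120 by 90 by 10 mm. Origin: centre of its underside; x along the bar; its yaw varies. Case and rest stand one on the left, one on the right, either way round.
- rest_top (a point): Centre of the flat top of the rest's bar, 60 mm above the table; x along the bar, y across it, z up. The block is to sit here with its origin on this point and its long side along x (either way round).
- square_block: Bystander: small square wooden block, 44 by 44 by 25 mm with a round knob 20 mm across up to 60 mm, standing between case and rest. Origin: centre of its underside.
- jar: Bystander: closed amber glass jar, 60 mm across, 85 mm high, behind the gap between case and rest. Origin: centre of its underside.
There are look-alikes about, which are no part of the job. Of the things like the rest, leave any that is red or turquoise; of the rest the smaller one is meant.

How it is judged:
On the way, in this order (a step that is already met when the one before it is completed fails the run):
1. the lid stands open by itself (beyond 1.5 rad), not touched by the robot, for 0.3 s (value of joint lid above 1.5 rad and contact force between lid and the arm below 0.1 N and contact force between lid and the fingers below 0.1 N), for 0.3 s.
2. the long block is lifted clear of the case (its underside at least 70 mm above the table) with the lid still open (height (world z) of border_block above 0.07 m and value of joint lid above 1.5 rad), for 0.1 s.
At the end, for the whole second after the job is handed in: Lid open beyond 1.5 rad; long block released, at rest on the bar: origin within 12 mm of the bar's centre line, 20 mm of its middle lengthwise, 4 mm in height, level within 0.1 rad, in line within 0.25 rad; round block down in the case (value of joint lid above 1.5 rad and x of border_block in the frame of rest_top between -0.02 and 0.02 m and y of border_block in the frame of rest_top between -0.012 and 0.012 m and z of border_block in the frame of rest_top between -0.004 and 0.004 m and angle between border_block's own z axis and vertical below 0.1 rad and angle between the x axis of border_block and the x axis of rest, either way round below 0.25 rad and linear speed of border_block below 0.02 m/s and angular speed of border_block below 0.2 rad/s and contact force between border_block and the fingers below 0.1 N and x of round_block in the frame of case between -0.06 and 0.06 m and y of round_block in the frame of case between -0.09 and 0.09 m and z of round_block in the frame of case below 0.02 m); the robot touches nothing.
It fails at once if the square block or the jar is moved by more than 30 mm (distance of any of square_block, jar from where it was at the start of the episode above 0.03 m).
It fails at once if the long block is dropped: out of the fingers while more than 15 mm above the rest's top (contact force between border_block and the fingers below 0.02 N and z of border_block in the frame of rest_top above 0.015 m and horizontal distance between border_block and rest_top below 0.06 m).
It also fails if it takes over 56 s, if anything falls off the work surface, if the arm or the gripper's body presses on something with over 40 N, if the wrist force passes 120 N, or if a joint passes its speed limit or range.

ROBOT

A 6-joint arm with a two-finger parallel gripper is mounted at the origin on the work surface. World frame = base frame: x ahead of the robot, y to its left, z up, the work surface at z = 0. Lengths are in m, angles in rad, forces in N, time in s.
With the tool pointing down it reaches from about 0.35 to 0.85 m from the base axis. Payload 8.1 kg.
Tool frame: the origin (TCP) lies on the centre line of the jaws, within the pads' length; the fingertips stand robot.tips_ahead ahead of it and the grasp point (between the pads) is the TCP (robot.tips_ahead is the distance from the TCP to the fingertips, in m); z points along the fingers, y is the line along which they close (so a half turn about z gives the same grasp; the last joint's range is limited). The gripper opens to 93 mm and grips with 3 to 60 N. Pads are 15 mm wide; open, the fingers measure 128 mm over their backs; the gripper's body (75 mm by 188 mm) begins 65 mm behind the grasp point.
Start: joints at [-0.085, 0.13, 1.488, -0, 1.523, -0.085], TCP at [0.6, 0, 0.238] pointing down, gripper open.
Joint ranges: [-2.96, 2.96], [-0.89, 2.26], [0.02, 2.5], [-1.34, 4.48], [0, 2.73], [-2.66, 2.66]. Speed limits (rad/s): [2.39, 2.39, 2.79, 3.14, 3.14, 3.14].

INTERFACE

Orientations are given as a unit quaternion [x, y, z, w].
In Python, from plant import state, imaging, robot gives the robot as it stands.
- The arm moves only by the tool arm_command, never from a script. Its argument "commands" is a list that holds one entry, the list of rows, each a list of 7 numbers: the turn, a rotation vector about the tool's x, y, z in rad, then the shift along the tool's x, y, z in mm, then the finger opening in mm, from 0 to 93. In form: [[[rx, ry, rz, x, y, z, grip], ...]]. A call has 1 to 20 rows; each row shifts and turns the commanded pose from where the row before left it, along the tool's axes as they then stand; what a row does not reach is not made up. A row lasts 1/10 s, in which the tool goes at most 50 mm and 8.59 degrees, less where a joint would pass 70% of its speed; a pose out of reach is approached as far as the arm can. A call with a gripper value outside its range is refused whole. The fingers move at their own pace and stop on an object; the grip force is fixed at half the most. Time passes only in rows, so rows that do not move let the fingers close. It gives the time, the measured TCP pose, the force, the opening and the grip force at its end, in the units of the state.
- state(): the state, without advancing time (a new reading comes with each control period).
- imaging.read_camera(name): name is "scene" or "side" or "wrist"; returns a dict with "img" (420x560x3 uint8, red, green, blue), "mtx" (3x3 intrinsics, pixels), "R" (3x3) and "t" (3): a world point X has camera coordinates R X + t; the wrist camera has in their place "T_tool_cam" (4x4, takes a point from camera to tool coordinates, whose origin is the TCP and whose axes are the flange's). Camera axes: x right, y down, z forward; pixel columns grow to the right and rows downward; lengths in m; the calibration is good to about 2 mm. A picture is of the moment at which its call begins: read the wrist's pose just before it. There is no depth.
- robot.finish_job(): hands the job in; it is judged then, once.
The state is a dict: "time_s": time; "q": joint angles; "joint_vel": joint speeds; "joint_torque": joint torques, N m; "eef_pos": TCP position; "tcp_rot": TCP orientation; "contact_force": force on the tool from outside, world axes, zero at the start; "torque": the same for the moment, N m; "gripper_width": finger opening in m; "gripper_force": force on a finger pad.
Only numpy, scipy, OpenCV 4.12 (cv2) and the standard library are available. Lean on these libraries where they do the work, as an engineer would, in place of code of your own. Each camera call takes 0.05 s, during which the arm holds its last target. There are 200 camera calls.

## Working session

There is one attempt and no reset: what is moved stays moved. The work goes in short steps, Python scripts to look and compute and a tool call to move; the robot and the scene stay as the last step left them, time stands still between calls to the robot, and variables do not carry over. Pictures are saved under pics/ and viewed, at most 13 in all, crops included, and the job is handed in when it is done.

Besides the shell and the picture viewer there is one more tool, called after "Call:" as name(argument=value, ...) on one line, values as JSON. arm_command: Moves the arm, as the interface text tells. Its arguments: {"type":"object","properties":{"commands":{"type":"array","items":{"type":"array","items":{"type":"array","items":{"type":"number"}}}}},"required":["commands"]}

```bash
mkdir -p pics; ls
python3 - <<'E'
from plant import state, imaging, robot
import cv2,numpy as np,pickle
print(state(), robot.tips_ahead)
d={}
for n in ("scene","side","wrist"):
    c=imaging.read_camera(n); d[n]=c
    cv2.imwrite(f"pics/{n}0.png",c["img"][:,:,::-1])
    print(n,{k:np.round(v,4).tolist() for k,v in c.items() if k!="img"})
pickle.dump(d,open("cams0.pkl","wb"))
a=np.hstack([d["scene"]["img"],]);
E
```

```text
pics
{'time_s': 0.0, 'q': array([-8.54410401e-02,  1.31131858e-01,  1.48928718e+00, -8.38262730e-06,
        1.52297036e+00, -8.53576521e-02]), 'joint_vel': array([-0.00097538,  0.00180198,  0.00013836, -0.0001505 , -0.00040118,
        0.00026684]), 'joint_torque': array([-1.61290725e-03, -5.59853125e+01, -4.91755986e+01,  7.67333270e-02,
        3.59135563e-02, -2.97389461e-04]), 'eef_pos': array([5.99471606e-01, 3.99626347e-05, 2.36600568e-01]), 'tcp_rot': array([ 7.07135833e-01,  7.07077157e-01, -5.81949186e-04, -6.84417737e-04]), 'contact_force': array([-0.52841976, -0.14406889, -0.10391575]), 'torque': array([-0.00781142,  0.01194735, -0.0247279 ]), 'gripper_force': 0.0, 'gripper_width': 0.09308671219296623} 0.019
scene {'mtx': [[492.2946, 0.0, 272.109], [0.0, 492.2946, 209.1085], [0.0, 0.0, 1.0]], 'R': [[-0.5403, 0.8414, 0.0112], [0.6605, 0.4323, -0.6139], [-0.5214, -0.3244, -0.7893]], 't': [0.1571, -0.3928, 1.6487]}
side {'mtx': [[465.8196, 0.0, 277.957], [0.0, 465.8196, 215.7495], [0.0, 0.0, 1.0]], 'R': [[-0.7556, -0.655, -0.0055], [-0.4288, 0.5009, -0.7518], [0.4952, -0.5657, -0.6594]], 't': [0.5152, 0.1967, 1.2494]}
wrist {'mtx': [[373.63, 0.0, 276.5734], [0.0, 373.63, 207.8855], [0.0, 0.0, 1.0]], 'T_tool_cam': [[0.0005, -0.9694, -0.2456, 0.0679], [1.0, 0.0006, -0.0005, 0.0003], [0.0007, -0.2456, 0.9694, -0.1475], [0.0, 0.0, 0.0, 1.0]]}
```

View pics/scene0.png

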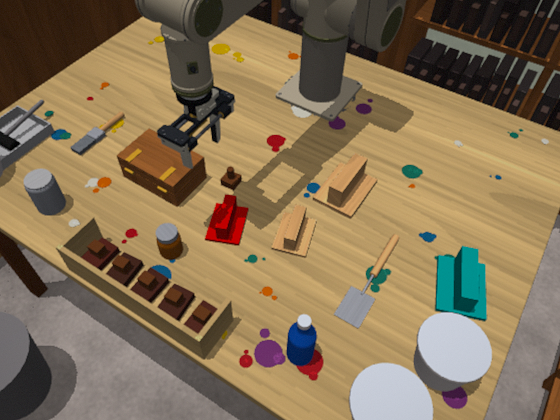

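View pics/side0.png

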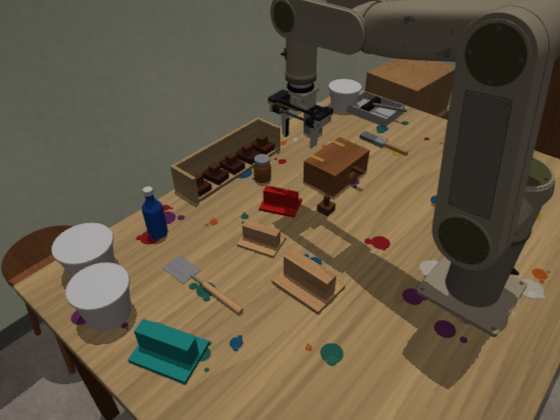

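The scene view shows the case at about (162,165), the square block at (231,178) and the jar at (170,240). Rest candidates are red (228,218), turquoise (462,285), larger light wood (345,185) and smaller light wood (295,230). I choose the smaller light one; in the side view it is at (262,238). Next I check it close up, together with the case.

Run:
```python
import cv2,numpy as np,pickle
d=pickle.load(open("cams0.pkl","rb"))
def crop(n,x,y,w,h): return cv2.resize(d[n]["img"][y:y+h,x:x+w,::-1],(400,300),interpolation=cv2.INTER_CUBIC)
m=np.vstack([np.hstack([crop("scene",100,110,120,90),crop("scene",260,190,80,60+0)]),np.hstack([crop("side",290,120,100,75),cv2.resize(d["wrist"]["img"][:,:,::-1],(400,300))])])
cv2.imwrite("pics/m1.png",m)
for n in("scene","side"):
    print(n,-d[n]["R"].T@d[n]["t"])
```

```text
scene [1.20393717 0.57238305 1.05830702]
side [-0.1450789   0.94563903  0.97456742]
```

View pics/m1.png

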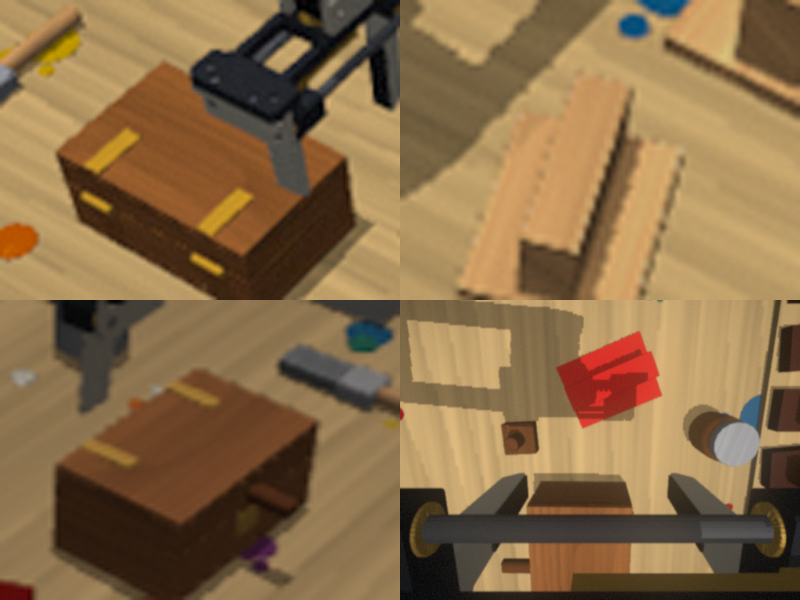

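The side crop shows the tongue on the robot-facing side at about side (358,172), and the hinge on the far side. The rest crop confirms the small light-wood bar. I cast rays to get positions.

```bash
cat > h.py <<'E'
import numpy as np,cv2,pickle
def ray(c,uv,z):
    R,t=c["R"],c["t"]; o=-R.T@t
    v=R.T@np.linalg.solve(c["mtx"],[uv[0],uv[1],1.]); return o+v*(z-o[2])/v[2]
E
python3 - <<'E'
from h import *
d=pickle.load(open("cams0.pkl","rb"))
def quad(n,pts,z):
    P=np.array([ray(d[n],p,z)[:2] for p in pts]); print(n,P.round(4).tolist(),"c",P.mean(0).round(4))
    for i in range(4):
        e=P[(i+1)%4]-P[i]; print("  edge",np.linalg.norm(e).round(4),np.degrees(np.arctan2(e[1],e[0])).round(1))
quad("scene",[(149.5,128.9),(117.4,156.5),(173.5,187.4),(205,156.5)],.0865)
quad("side",[(340,137.5),(369.5,151.25),(335,176.25),(304.25,161.25)],.0865)
quad("scene",[(297,204.4),(306.4,208),(296,240),(285,237)],.06)
for n,p,z in (("scene",(231,170),.06),("side",(326,199),.06),("scene",(170,230),.085),("side",(263,160),.085),("side",(358,172),.0655),("side",(364.5,175),.0655),("side",(353,170),.0655)): print(n,p,ray(d[n],p,z).round(4))
# rest top by mask in side view: bright wood
for n,(x,y,w,h) in (("side",(232,212,60,45)),("scene",(265,195,60,65))):
    cv2.imwrite(f"pics/r_{n}.png",cv2.resize(d[n]["img"][y:y+h,x:x+w,::-1],None,fx=6.6,fy=6.6,interpolation=cv2.INTER_CUBIC))
E
python3 -c "
import cv2,numpy as np
a=cv2.imread('pics/r_side.png');b=cv2.imread('pics/r_scene.png')
H=430;o=np.zeros((H,800,3),np.uint8);o[:a.shape[0],:a.shape[1]]=a[:H];o[:min(H,b.shape[0]),400:400+b.shape[1]]=b[:H];cv2.imwrite('pics/rr.png',o)"
```

```text
scene [[0.5096, -0.2763], [0.6397, -0.2762], [0.6417, -0.0784], [0.5094, -0.0779]] c [ 0.5751 -0.1772]
  edge 0.1301 0.0
  edge 0.1978 89.4
  edge 0.1323 179.8
  edge 0.1984 -89.9
side [[0.6311, -0.2805], [0.5031, -0.2735], [0.5088, -0.0795], [0.6358, -0.0815]] c [ 0.5697 -0.1787]
  edge 0.1282 176.8
  edge 0.194 88.3
  edge 0.127 -0.9
  edge 0.1991 -91.3
scene [[0.4961, 0.2077], [0.493, 0.2341], [0.5931, 0.263], [0.6003, 0.2357]] c [0.5456 0.2351]
  edge 0.0266 96.7
  edge 0.1042 16.1
  edge 0.0282 -75.3
  edge 0.1078 -165.0
scene (231, 170) [ 0.492  -0.0052  0.06  ]
side (326, 199) [0.4801 0.0046 0.06  ]
scene (170, 230) [7.501e-01 4.000e-04 8.500e-02]
side (263, 160) [0.7469 0.0008 0.085 ]
side (358, 172) [ 0.4802 -0.1724  0.0655]
side (364.5, 175) [ 0.4547 -0.1722  0.0655]
side (353, 170) [ 0.4991 -0.1711  0.0655]
```

View pics/rr.png

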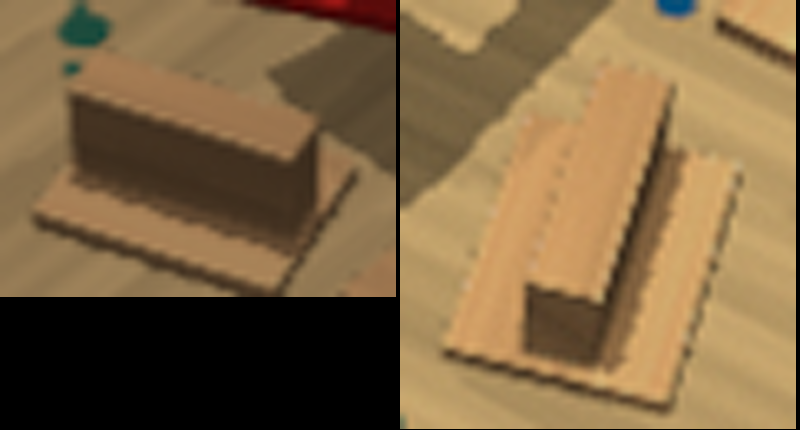

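The case is at about (0.573,-0.178) with yaw near 0, and the tongue grip point is about (0.479,-0.177). The rest is at about (0.546,0.235) with yaw near 15.5°. I move above the tongue and turn the jaws to close along y.

Call:
arm_command(commands=[[[0,0,0,-29,-20,0,93],[0,0,0,-29,-20,0,93],[0,0,0,-29,-20,0,93],[0,0,0,-30,-20,0,93],[0,0,0,-30,-20,0,93],[0,0,0,-30,-20,0,93],[0,0,-0.1428,0,0,0,70],[0,0,-0.1428,0,0,0,70],[0,0,-0.1428,0,0,0,70],[0,0,-0.1428,0,0,0,70],[0,0,-0.1428,0,0,0,70],[0,0,-0.1428,0,0,0,70],[0,0,-0.1428,0,0,0,70],[0,0,-0.1428,0,0,0,70],[0,0,-0.1428,0,0,0,70],[0,0,-0.1428,0,0,0,70],[0,0,-0.1428,0,0,0,70],[0,0,0,0,0,0,70]]])

```text
time_s: 1.95
eef_pos: [0.4798, -0.1769, 0.2373]
tcp_rot: [-0.001, 1.0, 0.0, -0.0]
contact_force: [0.1, 0.7, -0.6]
gripper_width: 0.0702
gripper_force: 0.0
```

```bash
cat >> h.py <<'E'
from scipy.spatial.transform import Rotation as Ro
def wcam(s,c):
    T=np.eye(4);T[:3,:3]=Ro.from_quat(s["tcp_rot"]).as_matrix();T[:3,3]=s["eef_pos"]
    W=np.linalg.inv(T@c["T_tool_cam"]); c["R"],c["t"]=W[:3,:3],W[:3,3]; return c
def look(name,fn=None):
    from plant import state,imaging
    s=state(); c=imaging.read_camera(name)
    if name=="wrist": wcam(s,c)
    if fn: cv2.imwrite("pics/"+fn,c["img"][:,:,::-1])
    print("t",s["time_s"],"p",s["eef_pos"].round(4),"yaw",np.degrees(Ro.from_quat(s["tcp_rot"]).as_euler("xyz")).round(2),"q",s["q"].round(3),"w",s["gripper_width"].round(4))
    return s,c
E
python3 -c "
from h import *
s,c=look('wrist','w1.png'); pickle.dump(c,open('w1.pkl','wb'))"
```

```text
Traceback (most recent call last):
  File "h.py", line 14, in look
    print("t",s["time_s"],"p",s["eef_pos"].round(4),"yaw",np.degrees(Ro.from_quat(s["tcp_rot"]).as_euler("xyz")).round(2),"q",s["q"].round(3),"w",s["gripper_width"].round(4))
                                                                                                                                                  ^^^^^^^^^^^^^^^^^^^^^^^^
AttributeError: 'float' object has no attribute 'round'
```

View pics/w1.png

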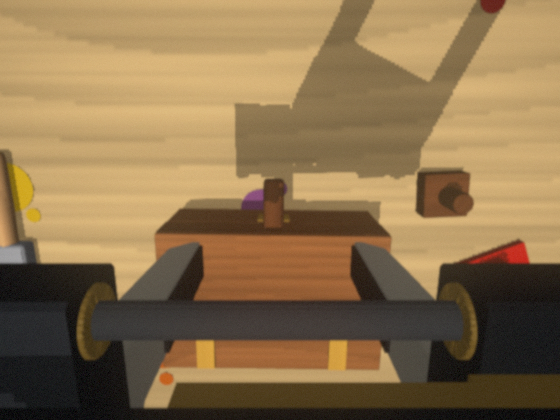

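The wrist view shows the tongue at (264–284, 180–228) and the lid's front top edge from (157,235) to (390,237).

```bash
sed -i 's/s\["gripper_width"\].round(4)/round(s["gripper_width"],4)/' h.py
python3 -c "
from h import *
s,c=look('wrist')
for p,z in (((157,235),.0865),((390,237),.0865),((264,181),.0715),((285,181),.0715),((264,227),.0715),((284,227),.0715)): print(p,ray(c,p,z).round(4))
"
```

```text
t 2.0 p [ 0.4798 -0.1769  0.2374] yaw [ 1.7999e+02 -3.0000e-02  1.7983e+02] q [-0.453 -0.11   1.731 -0.     1.521 -2.021] w 0.0699
(157, 235) [ 0.5109 -0.2771  0.0865]
(390, 237) [ 0.5132 -0.0815  0.0865]
(264, 181) [ 0.4679 -0.1873  0.0715]
(285, 181) [ 0.4679 -0.1695  0.0715]
(264, 227) [ 0.5087 -0.1878  0.0715]
(284, 227) [ 0.5088 -0.1703  0.0715]
```

Call:
arm_command(commands=[[[0,0,0,-1,-2,35,60],[0,0,0,0,0,35,60],[0,0,0,0,0,35,60],[0,0,0,0,0,35,60],[0,0,0,0,0,32,60],[0,0,0,0,0,0,60],[0,0,0,0,0,0,0],[0,0,0,0,0,0,0],[0,0,0,0,0,0,0],[0,0,0,0,0,0,0],[0,0,0,0,0,0,0],[0,0,0,0,0,0,0],[0,0,0,0,0,0,0]]])

```text
time_s: 3.35
eef_pos: [0.4814, -0.1796, 0.0662]
tcp_rot: [0.0, 1.0, -0.001, 0.0]
contact_force: [-1.4, -3.3, 3.1]
gripper_width: 0.0182
gripper_force: 30.0
```

Call:
arm_command(commands=[[[0,0,0,-3,0,-20,0],[0,0,0,-5.5,0,-19,0],[0,0,0,-8,0,-18,0],[0,0,0,-10,0,-17,0],[0,0,0,0,0,0,0]]])

```text
time_s: 3.85
eef_pos: [0.5087, -0.1799, 0.142]
tcp_rot: [0.0, 1.0, -0.001, 0.001]
contact_force: [-5.0, -4.7, 2.5]
gripper_width: 0.0175
gripper_force: 30.0
```

Call:
arm_command(commands=[[[0,0,0,-12,0,-16,0],[0,0,0,-14,0,-14,0],[0,0,0,-16,0,-12,0],[0,0,0,-17,0,-10,0],[0,0,0,-18,0,-8,0],[0,0,0,-19,0,-6,0],[0,0,0,0,0,0,0]]])

```text
time_s: 4.55
eef_pos: [0.6043, -0.1809, 0.2052]
tcp_rot: [0.0, 1.0, -0.001, -0.0]
contact_force: [-0.4, -8.7, 3.3]
gripper_width: 0.0175
gripper_force: 30.0
```

Call:
arm_command(commands=[[[0,0,0,-20,0,-3,0],[0,0,0,-20,0,-1,0],[0,0,0,-20,0,2,0],[0,0,0,-19,0,4,0],[0,0,0,0,0,0,0]]])

```text
time_s: 5.05
eef_pos: [0.6844, -0.1817, 0.2038]
tcp_rot: [0.001, 1.0, -0.002, 0.001]
contact_force: [2.1, -10.6, 4.3]
gripper_width: 0.0173
gripper_force: 30.0
```

Call:
arm_command(commands=[[[0,0,0,0,0,0,70],[0,0,0,0,0,0,70],[0,0,0,0,0,0,70],[0,0,0,0,0,0,70],[0,0,0,0,0,-30,70],[0,0,0,0,0,-30,70],[0,0,0,0,0,-30,70],[0,0,0,30,0,0,70],[0,0,0,40,0,0,70],[0,0,0,40,0,0,70],[0,0,0,40,0,0,70],[0,0,0,40,0,0,70],[0,0,0,0,0,0,70]]])

```text
time_s: 6.35
eef_pos: [0.4884, -0.1783, 0.2928]
tcp_rot: [0.0, 1.0, 0.0, -0.001]
contact_force: [1.2, 0.7, 0.4]
gripper_width: 0.0702
gripper_force: 0.0
```

```bash
python3 -c "
from h import *
s,c=look('wrist','w2.png'); pickle.dump(c,open('w2.pkl','wb'))"
```

```text
t 6.35 p [ 0.4884 -0.1783  0.2928] yaw [ 1.7996e+02 -1.4000e-01  1.7995e+02] q [-0.448 -0.102  1.623 -0.     1.623 -2.018] w 0.0702
```

View pics/w2.png

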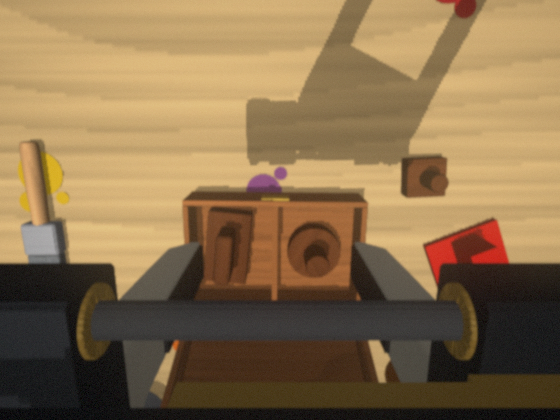

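The lid stands open. The long block is in the left compartment at about (228,245) and the round block is at (315,250). I move closer over the long block.

Call:
arm_command(commands=[[[0,0,0,-22,-12,0,70],[0,0,0,-22,-12,20,70],[0,0,0,-22,-12,30,70],[0,0,0,0,0,33,70],[0,0,0,0,0,0,70]]])

```text
time_s: 6.9
eef_pos: [0.5569, -0.2136, 0.2043]
tcp_rot: [-0.0, 1.0, 0.002, -0.004]
contact_force: [-1.6, 0.6, -0.3]
gripper_width: 0.07
gripper_force: 0.0
```

```bash
python3 -c "
from h import *
s,c=look('wrist'); pickle.dump(c,open('w3.pkl','wb'))
cv2.imwrite('pics/w3.png',cv2.resize(c['img'][110:310,140:420,::-1],(784,560),interpolation=cv2.INTER_CUBIC))"
```

```text
t 6.9 p [ 0.5569 -0.2136  0.2043] yaw [ 179.74   -0.49 -179.98] q [-0.452  0.147  1.531  0.     1.473 -2.024] w 0.07
```

View pics/w3.png

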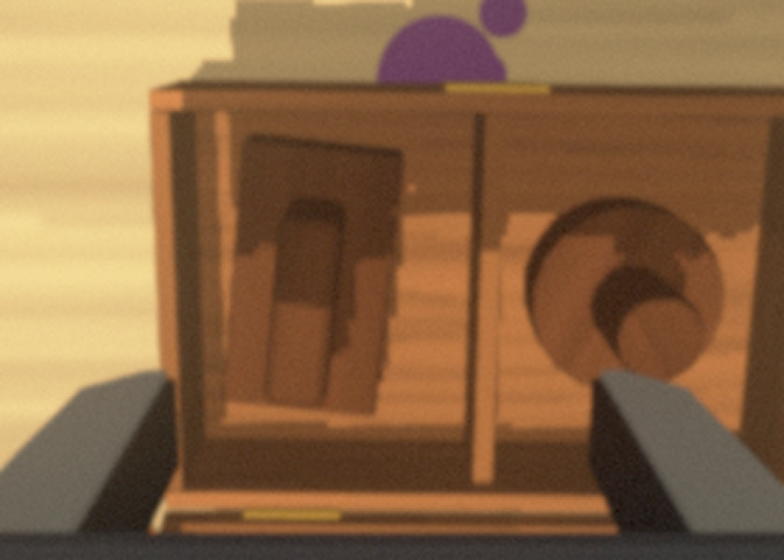

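In the crop, the long block's body top has corners at about (245,150), (402,155), (375,413) and (228,400). The fin top runs from (294,403) to (315,222), turned slightly.

```bash
python3 -c "
from h import *
c=pickle.load(open('w3.pkl','rb'))
f=lambda p,z: ray(c,(140+p[0]/2.8,110+p[1]/2.8),z)[:2]
for nm,pts,z in (('body',[(245,145),(402,155),(375,413),(228,401)],.031),('fin',[(285,220),(345,224),(322,406),(266,401)],.071),('wall',[(152,92),(152,92),(480,484),(480,112)],.0505)):
    P=np.array([f(p,z) for p in pts]); print(nm,P.round(4).tolist(),P.mean(0).round(4),[(np.linalg.norm(P[i-1]-P[i]).round(4),np.degrees(np.arctan2(*(P[i-1]-P[i])[::-1])).round(1)) for i in range(4)])
"
```

```text
body [[0.5282, -0.2549], [0.5313, -0.2067], [0.6157, -0.215], [0.6115, -0.2629]] [ 0.5717 -0.2349] [(np.float64(0.0837), np.float64(-5.5)), (np.float64(0.0483), np.float64(-93.6)), (np.float64(0.0848), np.float64(174.3)), (np.float64(0.048), np.float64(85.0))]
fin [[0.544, -0.2395], [0.5451, -0.2231], [0.598, -0.2301], [0.5965, -0.246]] [ 0.5709 -0.2347] [(np.float64(0.0529), np.float64(-7.1)), (np.float64(0.0164), np.float64(-93.9)), (np.float64(0.0533), np.float64(172.5)), (np.float64(0.016), np.float64(84.5))]
wall [[0.5109, -0.2784], [0.5109, -0.2784], [0.6317, -0.1822], [0.5165, -0.1848]] [ 0.5425 -0.231 ] [(np.float64(0.0937), np.float64(86.6)), (np.float64(0.0), np.float64(0.0)), (np.float64(0.1545), np.float64(-141.5)), (np.float64(0.1153), np.float64(1.3))]
```

Call:
arm_command(commands=[[[0,0,0,-15,-21.5,0,30],[0,0,0.105,0,0,0,30],[0,0,0,0,0,30,30],[0,0,0,0,0,30,30],[0,0,0,0,0,20,30],[0,0,0,0,0,0,30],[0,0,0,0,0,0,30]]])

```text
time_s: 7.65
eef_pos: [0.5746, -0.2367, 0.133]
tcp_rot: [0.052, 0.999, -0.0, 0.001]
contact_force: [0.1, -0.6, 1.2]
gripper_width: 0.03
gripper_force: 0.0
```

```bash
python3 -c "
from h import *
s,c=look('wrist'); pickle.dump(c,open('w4.pkl','wb'))
cv2.imwrite('pics/w4.png',cv2.resize(c['img'][110:310,140:420,::-1],(784,560),interpolation=cv2.INTER_CUBIC))"
```

```text
t 7.65 p [ 0.5746 -0.2367  0.133 ] yaw [-1.7996e+02  1.3000e-01  1.7400e+02] q [-0.473  0.254  1.542  0.     1.343 -1.939] w 0.03
```

View pics/w4.png

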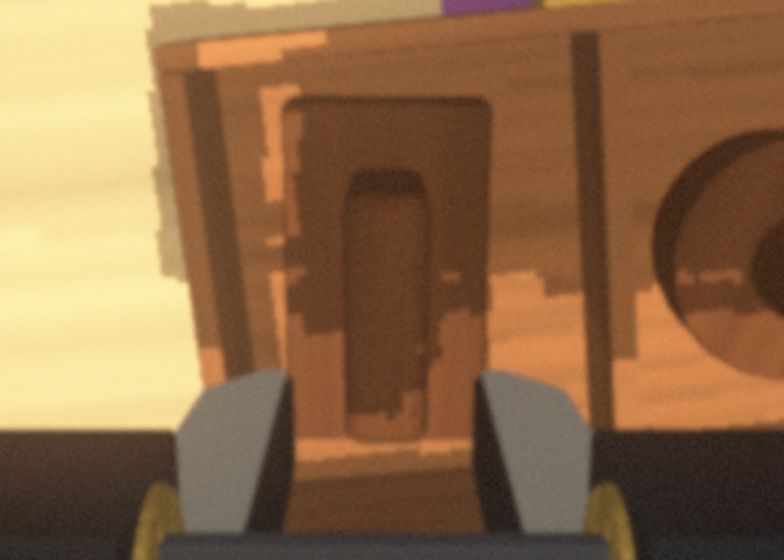

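The fin is centred between the fingers and aligned with them (fin columns 345–428, finger gap 290–482). I lower and grasp.

Call:
arm_command(commands=[[[0,0,0,2,1,25,30],[0,0,0,0,0,25,30],[0,0,0,0,0,25,30],[0,0,0,0,0,0,30],[0,0,0,0,0,0,0],[0,0,0,0,0,0,0],[0,0,0,0,0,0,0],[0,0,0,0,0,0,0],[0,0,0,0,0,0,0]]])

```text
time_s: 8.6
eef_pos: [0.5734, -0.2361, 0.0586]
tcp_rot: [0.053, 0.999, -0.001, 0.002]
contact_force: [-1.0, 0.4, 6.8]
gripper_width: 0.018
gripper_force: 30.0
```

Call:
arm_command(commands=[[[0,0,0,0,0,-15,0],[0,0,0,0,0,-25,0],[0,0,0,0,0,-25,0],[0,0,0,0,0,-25,0],[0,0,0,0,0,-25,0],[0,0,0,0,0,-25,0],[0,0,0,0,0,-25,0],[0,0,0,0,0,0,0],[0,0,0,0,0,0,0]]])

```text
time_s: 9.5
eef_pos: [0.5719, -0.2354, 0.2213]
tcp_rot: [0.052, 0.999, -0.0, 0.001]
contact_force: [-0.7, 0.7, -2.1]
gripper_width: 0.0179
gripper_force: 30.0
```

Call:
arm_command(commands=[[[0,0,0,4,15,0,0],[0,0,0,7,30,0,0],[0,0,0,7,30,0,0],[0,0,0,7,30,0,0],[0,0,0,7,30,0,0],[0,0,0,7,30,0,0],[0,0,0,7,30,0,0],[0,0,0,7,30,0,0],[0,0,0,7,30,0,0],[0,0,0,7,30,0,0],[0,0,0,7,30,0,0],[0,0,0,3,14,0,0],[0,0,-0.125,0,0,0,0],[0,0,-0.125,0,0,0,0],[0,0,-0.125,0,0,0,0],[0,0,0,0,0,0,0],[0,0,0,0,0,0,0]]])

```text
time_s: 11.2
eef_pos: [0.5289, 0.0999, 0.2197]
tcp_rot: [-0.133, 0.991, -0.0, -0.001]
contact_force: [0.2, -0.7, -2.3]
gripper_width: 0.0178
gripper_force: 30.0
```

```bash
python3 -c "
from h import *
s,c=look('wrist'); pickle.dump(c,open('w5.pkl','wb'))
d=pickle.load(open('cams0.pkl','rb'))
P=np.array([ray(d['side'],p,.06)[:2] for p in [(242.9,226.2),(247,219.8),(280.2,230.5),(276.2,236.2)]]);print(P,P.mean(0),[(np.linalg.norm(P[i-1]-P[i]).round(4),np.degrees(np.arctan2(*(P[i-1]-P[i])[::-1])).round(1)) for i in range(4)])
cv2.imwrite('pics/w5.png',cv2.resize(c['img'][:,:,::-1],(800,600),interpolation=cv2.INTER_CUBIC))"
```

```text
t 11.2 p [0.5289 0.0999 0.2197] yaw [ 1.7999e+02 -9.0000e-02 -1.6475e+02] q [ 0.091 -0.026  1.683 -0.     1.486 -1.745] w 0.0178
[[0.58895664 0.26207469]
 [0.59925256 0.23413624]
 [0.49474234 0.20543464]
 [0.48792388 0.23074563]] [0.54271885 0.2330978 ] [(np.float64(0.1058), np.float64(-162.8)), (np.float64(0.0298), np.float64(110.2)), (np.float64(0.1084), np.float64(15.4)), (np.float64(0.0262), np.float64(-74.9))]
```

View pics/w5.png

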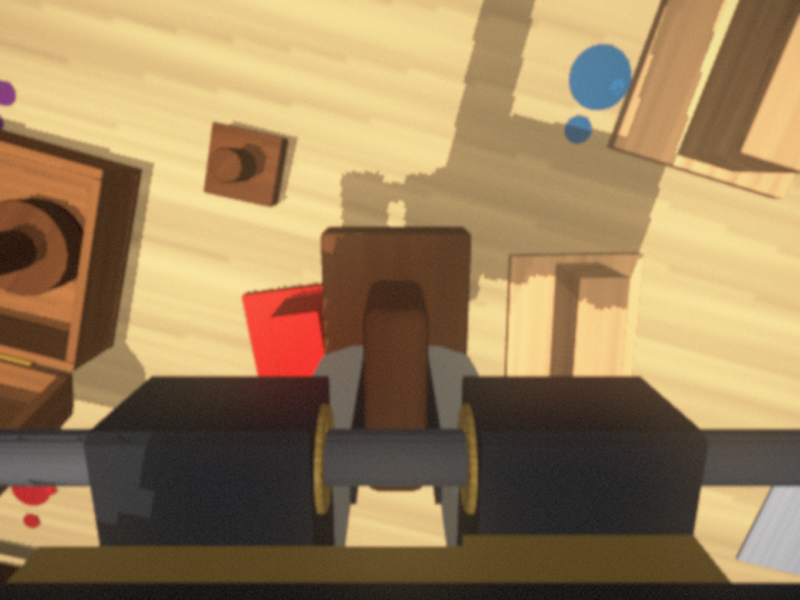

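The wrist view shows the block firmly held. The rest's near end is at (577–632, 278) and its bar is nearly parallel to the tool. I compute the offset to the bar.

```bash
python3 -c "
from h import *
c=pickle.load(open('w5.pkl','rb')); k=1.42857
P=np.array([ray(c,(u/k,v/k),.06)[:2] for u,v in [(578,278),(632,277),(575,375),(628,375)]]);print(P.round(4))
print('width',np.linalg.norm(P[1]-P[0]),np.linalg.norm(P[3]-P[2]))
near=(P[0]+P[1])/2;far=(P[2]+P[3])/2;v=far-near;print('yaw',np.degrees(np.arctan2(*v[::-1])))
a=np.radians(15.5);ctr=near+.055*np.array([np.cos(a),np.sin(a)]);print('ctr',ctr)
# block in hand: fin top ends / body front edge
g=lambda u,v,z: ray(c,(u/k,v/k),z)[:2]
for z in (.2197-.0586+.031,): print('body front top corners',g(322,236,z),g(470,235,z))
foot=[g(510,254,.01),g(641,254,.01)];print('foot',foot)
"
```

```text
[[0.499  0.2035]
 [0.49   0.2339]
 [0.557  0.2227]
 [0.5484 0.2542]]
width 0.03171435086940131 0.03265910205950333
yaw 18.7402459047086
ctr [0.54748824 0.23339592]
body front top corners [0.49287344 0.06532205] [0.4797261  0.11220298]
foot [array([0.50110232, 0.17309673]), array([0.47774871, 0.25859411])]
```

Call:
arm_command(commands=[[[0,0,0,-9,20,0,0],[0,0,0,-11,26,0,0],[0,0,0,-11,26,0,0],[0,0,0,-11,26,0,0],[0,0,0,-11,25.5,0,0],[0,0,0,0,0,20,0],[0,0,0,0,0,25,0],[0,0,0,0,0,25,0],[0,0,0,0,0,15,0],[0,0,0,0,0,0,0],[0,0,0,0,0,0,0]]])

```text
time_s: 12.35
eef_pos: [0.5478, 0.2331, 0.1361]
tcp_rot: [-0.134, 0.991, 0.0, -0.0]
contact_force: [1.1, 0.0, -2.5]
gripper_width: 0.0178
gripper_force: 30.0
```

```bash
python3 -c "
from h import *
s,a=look('side');s,b=look('scene')
A=cv2.resize(a['img'][180:270,200:320,::-1],(400,300),interpolation=cv2.INTER_CUBIC);B=cv2.resize(b['img'][175:265,240:360,::-1],(400,300),interpolation=cv2.INTER_CUBIC)
cv2.imwrite('pics/p1.png',np.hstack([A,B]))"
```

```text
t 12.35 p [0.5478 0.2331 0.1361] yaw [ 180.     -0.   -164.59] q [ 0.316  0.186  1.615  0.     1.341 -1.524] w 0.0178
t 12.4 p [0.5485 0.2333 0.1371] yaw [ 1.7999e+02  1.0000e-01 -1.6458e+02] q [ 0.316  0.186  1.614  0.     1.34  -1.524] w 0.0178
```

View pics/p1.png

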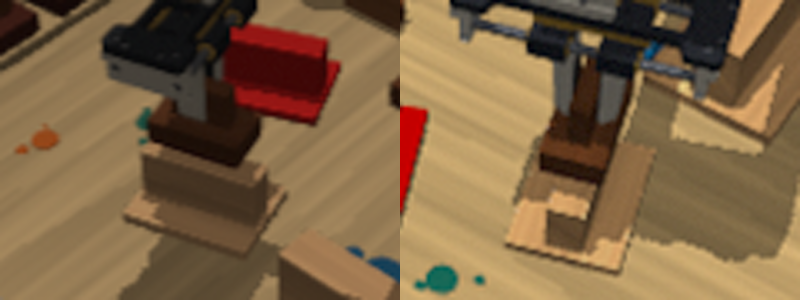

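The block hangs above the bar, in line and centred. I lower it slowly until the load shows in the force reading.

Call:
arm_command(commands=[[[0,0,0,0,0,8,0],[0,0,0,0,0,7,0],[0,0,0,0,0,4,0],[0,0,0,0,0,2,0],[0,0,0,0,0,0,0],[0,0,0,0,0,0,0],[0,0,0,0,0,0,0]]])

```text
time_s: 13.15
eef_pos: [0.5479, 0.2332, 0.1149]
tcp_rot: [-0.135, 0.991, 0.0, 0.0]
contact_force: [0.1, 0.7, -1.6]
gripper_width: 0.0173
gripper_force: 30.0
```

Call:
arm_command(commands=[[[0,0,0,0,0,1,0],[0,0,0,0,0,0,0],[0,0,0,0,0,1,0],[0,0,0,0,0,0,0],[0,0,0,0,0,0,0]]])

```text
time_s: 13.65
eef_pos: [0.5478, 0.2332, 0.1128]
tcp_rot: [-0.135, 0.991, 0.0, 0.0]
contact_force: [-0.6, 0.7, -2.0]
gripper_width: 0.0178
gripper_force: 30.0
```

Call:
arm_command(commands=[[[0,0,0,0,0,0.7,0],[0,0,0,0,0,0,0],[0,0,0,0,0,0.7,0],[0,0,0,0,0,0,0],[0,0,0,0,0,0,0]]])

```text
time_s: 14.15
eef_pos: [0.5478, 0.2332, 0.1127]
tcp_rot: [-0.135, 0.991, 0.0, 0.0]
contact_force: [-6.9, -2.9, 11.3]
gripper_width: 0.018
gripper_force: 30.0
```

Contact made (+11 N upward). I release and retreat upwards.

Call:
arm_command(commands=[[[0,0,0,0,0,-0.5,0],[0,0,0,0,0,0,26],[0,0,0,0,0,0,36],[0,0,0,0,0,0,46],[0,0,0,0,0,0,46],[0,0,0,0,0,0,46],[0,0,0,0,0,-15,46],[0,0,0,0,0,-25,46],[0,0,0,0,0,-25,46],[0,0,0,0,0,-25,46],[0,0,0,0,0,-25,46],[0,0,0,0,0,0,46],[0,0,0,0,0,0,46]]])

```text
time_s: 15.45
eef_pos: [0.5482, 0.2333, 0.2282]
tcp_rot: [-0.135, 0.991, 0.0, 0.001]
contact_force: [-0.3, -0.4, -0.3]
gripper_width: 0.0461
gripper_force: 0.0
```

```bash
python3 -c "
from h import *
s,a=look('wrist');s,b=look('scene')
A=cv2.resize(a['img'][:,:,::-1],(400,300));B=cv2.resize(b['img'][100:310,80:360,::-1],(400,300),interpolation=cv2.INTER_CUBIC)
cv2.imwrite('pics/f1.png',np.hstack([A,B]))"
```

```text
t 15.45 p [0.5482 0.2333 0.2282] yaw [ 1.7999e+02  1.4000e-01 -1.6453e+02] q [ 0.316  0.121  1.515  0.     1.503 -1.524] w 0.0461
t 15.5 p [0.5475 0.2331 0.2267] yaw [ 180.      0.   -164.53] q [ 0.316  0.122  1.517  0.     1.502 -1.524] w 0.046
```

View pics/f1.png

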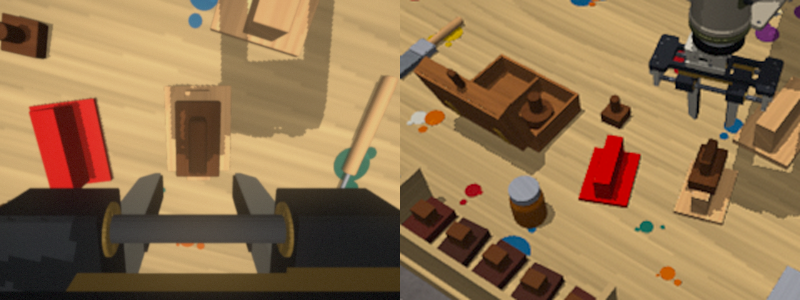

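The block sits level on the rest, centred and in line (wrist (198,138)). The lid is open, the round block is in the case, and the jar and square block stand undisturbed. I hand the job in.

```bash
python3 -c "
from plant import robot
print(robot.finish_job())"
```

```text
the job is handed in; nothing more can be done
None
```

The job is handed in; in the last pictures the lid stands open, the long block sits level and centred on the small light-wood rest, the round block is in the case, and the square block and jar look undisturbed, though the hand-in returned no verdict.

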